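Butt up the bars and take the bore before welding

TASK

Get the weld fixture ready for tacking: put every loose steel bar into the lane in one row, each butted up tight against the next and the first against the bored block, so that no gap is left. Also take the size of the block's bore with the telescoping gauge: squeeze its red wings, lower it until its collar sits on the block, let go so that the plungers spring out to the wall, push the green lock button fully down while it stands there, then draw the gauge out without squeezing the wings and set it back upright in the slot of its blue stand, still locked at the bore size. Do not drop or tip over the gauge, and leave the marker and the pipe offcut where they lie.

Things in the scene. Friction and masses are not known exactly. Their poses are not given: they have to be found in the camera images.
- fixture: Fixed fixture: dark plate 280 x 84 x 6 mm, x = -125 to +155 mm; origin on its underside, x along the lane away from the block, z up. Bored bright block: 64 x 64 mm, 50 mm tall (top 56 mm above bench), centred at x = -85 mm; upright 40 mm bore. Lane: floor 6 mm above bench, x = -53 to +150 mm, between brass rails (inner faces y = +-17 mm, 10 mm wide, tops 12 mm above bench).
- bore (a point): Centre of the bore's mouth, on the block's top face (56 mm above the bench). Axes as fixture.
- lane_start (a point): Middle of the foot of the block's end face, on the lane's floor, where the row of bars begins. Axes as fixture (x along the lane, away from the block).
- bar1: Plain loose dark steel bar, 32 mm long (its x) x 26 mm wide (its y) x 30 mm tall, about 0.2 kg; origin at the centre of its underside. Lies somewhere on the bench, any yaw. It lies lengthwise in the lane with about 4 mm play each side. Four to six bars are present; an absent one reads None.
- bar2: Plain loose dark steel bar, 32 mm long (its x) x 26 mm wide (its y) x 30 mm tall, about 0.2 kg; origin at the centre of its underside. Lies somewhere on the bench, any yaw. It lies lengthwise in the lane with about 4 mm play each side. Four to six bars are present; an absent one reads None.
- bar3: Plain loose dark steel bar, 32 mm long (its x) x 26 mm wide (its y) x 30 mm tall, about 0.2 kg; origin at the centre of its underside. Lies somewhere on the bench, any yaw. It lies lengthwise in the lane with about 4 mm play each side. Four to six bars are present; an absent one reads None.
- bar4: Plain loose dark steel bar, 32 mm long (its x) x 26 mm wide (its y) x 30 mm tall, about 0.2 kg; origin at the centre of its underside. Lies somewhere on the bench, any yaw. It lies lengthwise in the lane with about 4 mm play each side. Four to six bars are present; an absent one reads None.
- bar5: Plain loose dark steel bar, 32 mm long (its x) x 26 mm wide (its y) x 30 mm tall, about 0.2 kg; origin at the centre of its underside. Lies somewhere on the bench, any yaw. It lies lengthwise in the lane with about 4 mm play each side. Four to six bars are present; an absent one reads None.
- bar6: Plain loose dark steel bar, 32 mm long (its x) x 26 mm wide (its y) x 30 mm tall, about 0.2 kg; origin at the centre of its underside. Lies somewhere on the bench, any yaw. It lies lengthwise in the lane with about 4 mm play each side. Four to six bars are present; an absent one reads None.
- gauge: Telescoping bore gauge, 125 mm tall, 0.26 kg, upright in its stand; origin: centre of its head's underside, z up. Round head 24 mm across, z 0-38 mm; dark collar 52 mm across, z 38-42 mm, rests on block (origin then 18 mm above bench) or stand (12 mm); square handle 20 mm, z 42-108 mm. Brass plungers at z 13 mm along +-y, each one piece with the red wing above it (z 76-104 mm, 14 mm wide along x).
- wings (a point): On the gauge's axis, 90 mm above its origin, midway between the red wings; axes as gauge. Squeezing the wings together along gauge y draws the plungers in (springs of 2 N a side); letting go lets them out. Gripping along gauge x at this height takes the handle's bare faces (20 mm across, free of the wings) and does not squeeze.
- jaw (a joint): How far each plunger (and its wing) is out, 0 to 0.009 m; both move together. The plungers' tips are 30 mm apart at 0 (wings 32 mm over their backs) and 48 mm at 0.009 (wings 50 mm); free and unlocked they rest at 0.009, in the 40 mm bore at about 0.005.
- lock (a joint): Travel of the green lock button: 0 (up, free) to 0.006 m (fully down: a toothed clamp holds the plungers). It takes about 8 N and stays where it is left. A squeeze of the wings would overcome the clamp.
- lock_top (a point): Centre of the top of the green lock button, 18 mm in diameter, on the gauge's axis; 125 mm above the gauge's origin when up, 119 mm when down; free from above.
- stand: Fixed blue gauge stand; origin: centre of its underside, on the bench. Two rails along its y, 80 mm long, tops 50 mm above the bench; between them a 34 mm slot open at both ends (x = -17 to +17 mm). The gauge hangs in the middle of the slot, collar on both rails, plungers along the slot (gauge y along stand y, either way round).
- marker: Yellow marker pen, 16 mm thick, 136 mm long, lying on the bench; a bystander. Origin on its underside, middle.
- offcut: Short dark pipe offcut, 48 mm in diameter, 28 mm tall, standing on the bench; a bystander. Origin at the centre of its underside.
Things that resemble listed ones, but are neither listed nor needed, are in the scene too. Leave any pink, purple or turquoise look-alike of the bar6 alone.

How it is judged:
On the way, in this order (a step that is already met when the one before it is completed fails the run):
1. The gauge stands in the bore, collar on the block, plungers sprung out to the wall, lock still up (z of gauge in the frame of fixture between 0.015 and 0.021 m and horizontal distance between gauge and bore below 0.008 m and angle between gauge's own z axis and vertical below 0.1 rad and value of joint jaw between 0.0035 and 0.0065 m and value of joint lock below 0.002 m), for 0.2 s.
2. The lock button is pushed down while the gauge still stands in the bore, plungers at the wall (z of gauge in the frame of fixture between 0.015 and 0.021 m and horizontal distance between gauge and bore below 0.008 m and angle between gauge's own z axis and vertical below 0.1 rad and value of joint jaw between 0.0035 and 0.0065 m and value of joint lock above 0.0045 m), for 0.2 s.
At the end, for the whole second after the job is handed in: All bars: in the lane, upright, within 5.5 mm of its middle and 0.1 rad, in an unbroken row from the block (first gap under 2.5 mm, each next bar adding at most 1 mm). Gauge: upright in its stand, within 30 mm of its middle, collar on the rails, locked, plungers at 3.5 to 6.5 mm. All at rest (y of bar1 in the frame of fixture between -0.0055 and 0.0055 m and z of bar1 in the frame of fixture between 0.003 and 0.009 m and angle between the x axis of each of bar1, bar2, bar3, bar4, bar5, bar6 and the x axis of fixture, either way round below 0.1 rad and angle between each of bar1, bar2, bar3, bar4, bar5, bar6, gauge's own z axis and vertical below 0.1 rad and linear speed of each of bar1, bar2, bar3, bar4, bar5, bar6, gauge below 0.02 m/s and (x of bar1 in the frame of fixture between -0.04 and -0.0345 m or (x of bar1 in the frame of fixture between -0.008 and -0.0015 m and (x of bar2 in the frame of fixture between -0.04 and -0.0345 m or x of bar3 in the frame of fixture between -0.04 and -0.0345 m or x of bar4 in the frame of fixture between -0.04 and -0.0345 m or x of bar5 in the frame of fixture between -0.04 and -0.0345 m or x of bar6 in the frame of fixture between -0.04 and -0.0345 m)) or (x of bar1 in the frame of fixture between 0.024 and 0.0315 m and (x of bar2 in the frame of fixture between -0.008 and -0.0015 m or x of bar3 in the frame of fixture between -0.008 and -0.0015 m or x of bar4 in the frame of fixture between -0.008 and -0.0015 m or x of bar5 in the frame of fixture between -0.008 and -0.0015 m or x of bar6 in the frame of fixture between -0.008 and -0.0015 m)) or (x of bar1 in the frame of fixture between 0.056 and 0.0645 m and (x of bar2 in the frame of fixture between 0.024 and 0.0315 m or x of bar3 in the frame of fixture between 0.024 and 0.0315 m or x of bar4 in the frame of fixture between 0.024 and 0.0315 m or x of bar5 in the frame of fixture between 0.024 and 0.0315 m or x of bar6 in the frame of fixture between 0.024 and 0.0315 m)) or (x of bar1 in the frame of fixture between 0.088 and 0.0975 m and (x of bar2 in the frame of fixture between 0.056 and 0.0645 m or x of bar3 in the frame of fixture between 0.056 and 0.0645 m or x of bar4 in the frame of fixture between 0.056 and 0.0645 m or x of bar5 in the frame of fixture between 0.056 and 0.0645 m or x of bar6 in the frame of fixture between 0.056 and 0.0645 m)) or (x of bar1 in the frame of fixture between 0.12 and 0.1305 m and (x of bar2 in the frame of fixture between 0.088 and 0.0975 m or x of bar3 in the frame of fixture between 0.088 and 0.0975 m or x of bar4 in the frame of fixture between 0.088 and 0.0975 m or x of bar5 in the frame of fixture between 0.088 and 0.0975 m or x of bar6 in the frame of fixture between 0.088 and 0.0975 m))) and y of bar2 in the frame of fixture between -0.0055 and 0.0055 m and z of bar2 in the frame of fixture between 0.003 and 0.009 m and (x of bar2 in the frame of fixture between -0.04 and -0.0345 m or (x of bar2 in the frame of fixture between -0.008 and -0.0015 m and (x of bar1 in the frame of fixture between -0.04 and -0.0345 m or x of bar3 in the frame of fixture between -0.04 and -0.0345 m or x of bar4 in the frame of fixture between -0.04 and -0.0345 m or x of bar5 in the frame of fixture between -0.04 and -0.0345 m or x of bar6 in the frame of fixture between -0.04 and -0.0345 m)) or (x of bar2 in the frame of fixture between 0.024 and 0.0315 m and (x of bar1 in the frame of fixture between -0.008 and -0.0015 m or x of bar3 in the frame of fixture between -0.008 and -0.0015 m or x of bar4 in the frame of fixture between -0.008 and -0.0015 m or x of bar5 in the frame of fixture between -0.008 and -0.0015 m or x of bar6 in the frame of fixture between -0.008 and -0.0015 m)) or (x of bar2 in the frame of fixture between 0.056 and 0.0645 m and (x of bar1 in the frame of fixture between 0.024 and 0.0315 m or x of bar3 in the frame of fixture between 0.024 and 0.0315 m or x of bar4 in the frame of fixture between 0.024 and 0.0315 m or x of bar5 in the frame of fixture between 0.024 and 0.0315 m or x of bar6 in the frame of fixture between 0.024 and 0.0315 m)) or (x of bar2 in the frame of fixture between 0.088 and 0.0975 m and (x of bar1 in the frame of fixture between 0.056 and 0.0645 m or x of bar3 in the frame of fixture between 0.056 and 0.0645 m or x of bar4 in the frame of fixture between 0.056 and 0.0645 m or x of bar5 in the frame of fixture between 0.056 and 0.0645 m or x of bar6 in the frame of fixture between 0.056 and 0.0645 m)) or (x of bar2 in the frame of fixture between 0.12 and 0.1305 m and (x of bar1 in the frame of fixture between 0.088 and 0.0975 m or x of bar3 in the frame of fixture between 0.088 and 0.0975 m or x of bar4 in the frame of fixture between 0.088 and 0.0975 m or x of bar5 in the frame of fixture between 0.088 and 0.0975 m or x of bar6 in the frame of fixture between 0.088 and 0.0975 m))) and y of bar3 in the frame of fixture between -0.0055 and 0.0055 m and z of bar3 in the frame of fixture between 0.003 and 0.009 m and (x of bar3 in the frame of fixture between -0.04 and -0.0345 m or (x of bar3 in the frame of fixture between -0.008 and -0.0015 m and (x of bar1 in the frame of fixture between -0.04 and -0.0345 m or x of bar2 in the frame of fixture between -0.04 and -0.0345 m or x of bar4 in the frame of fixture between -0.04 and -0.0345 m or x of bar5 in the frame of fixture between -0.04 and -0.0345 m or x of bar6 in the frame of fixture between -0.04 and -0.0345 m)) or (x of bar3 in the frame of fixture between 0.024 and 0.0315 m and (x of bar1 in the frame of fixture between -0.008 and -0.0015 m or x of bar2 in the frame of fixture between -0.008 and -0.0015 m or x of bar4 in the frame of fixture between -0.008 and -0.0015 m or x of bar5 in the frame of fixture between -0.008 and -0.0015 m or x of bar6 in the frame of fixture between -0.008 and -0.0015 m)) or (x of bar3 in the frame of fixture between 0.056 and 0.0645 m and (x of bar1 in the frame of fixture between 0.024 and 0.0315 m or x of bar2 in the frame of fixture between 0.024 and 0.0315 m or x of bar4 in the frame of fixture between 0.024 and 0.0315 m or x of bar5 in the frame of fixture between 0.024 and 0.0315 m or x of bar6 in the frame of fixture between 0.024 and 0.0315 m)) or (x of bar3 in the frame of fixture between 0.088 and 0.0975 m and (x of bar1 in the frame of fixture between 0.056 and 0.0645 m or x of bar2 in the frame of fixture between 0.056 and 0.0645 m or x of bar4 in the frame of fixture between 0.056 and 0.0645 m or x of bar5 in the frame of fixture between 0.056 and 0.0645 m or x of bar6 in the frame of fixture between 0.056 and 0.0645 m)) or (x of bar3 in the frame of fixture between 0.12 and 0.1305 m and (x of bar1 in the frame of fixture between 0.088 and 0.0975 m or x of bar2 in the frame of fixture between 0.088 and 0.0975 m or x of bar4 in the frame of fixture between 0.088 and 0.0975 m or x of bar5 in the frame of fixture between 0.088 and 0.0975 m or x of bar6 in the frame of fixture between 0.088 and 0.0975 m))) and y of bar4 in the frame of fixture between -0.0055 and 0.0055 m and z of bar4 in the frame of fixture between 0.003 and 0.009 m and (x of bar4 in the frame of fixture between -0.04 and -0.0345 m or (x of bar4 in the frame of fixture between -0.008 and -0.0015 m and (x of bar1 in the frame of fixture between -0.04 and -0.0345 m or x of bar2 in the frame of fixture between -0.04 and -0.0345 m or x of bar3 in the frame of fixture between -0.04 and -0.0345 m or x of bar5 in the frame of fixture between -0.04 and -0.0345 m or x of bar6 in the frame of fixture between -0.04 and -0.0345 m)) or (x of bar4 in the frame of fixture between 0.024 and 0.0315 m and (x of bar1 in the frame of fixture between -0.008 and -0.0015 m or x of bar2 in the frame of fixture between -0.008 and -0.0015 m or x of bar3 in the frame of fixture between -0.008 and -0.0015 m or x of bar5 in the frame of fixture between -0.008 and -0.0015 m or x of bar6 in the frame of fixture between -0.008 and -0.0015 m)) or (x of bar4 in the frame of fixture between 0.056 and 0.0645 m and (x of bar1 in the frame of fixture between 0.024 and 0.0315 m or x of bar2 in the frame of fixture between 0.024 and 0.0315 m or x of bar3 in the frame of fixture between 0.024 and 0.0315 m or x of bar5 in the frame of fixture between 0.024 and 0.0315 m or x of bar6 in the frame of fixture between 0.024 and 0.0315 m)) or (x of bar4 in the frame of fixture between 0.088 and 0.0975 m and (x of bar1 in the frame of fixture between 0.056 and 0.0645 m or x of bar2 in the frame of fixture between 0.056 and 0.0645 m or x of bar3 in the frame of fixture between 0.056 and 0.0645 m or x of bar5 in the frame of fixture between 0.056 and 0.0645 m or x of bar6 in the frame of fixture between 0.056 and 0.0645 m)) or (x of bar4 in the frame of fixture between 0.12 and 0.1305 m and (x of bar1 in the frame of fixture between 0.088 and 0.0975 m or x of bar2 in the frame of fixture between 0.088 and 0.0975 m or x of bar3 in the frame of fixture between 0.088 and 0.0975 m or x of bar5 in the frame of fixture between 0.088 and 0.0975 m or x of bar6 in the frame of fixture between 0.088 and 0.0975 m))) and y of bar5 in the frame of fixture between -0.0055 and 0.0055 m and z of bar5 in the frame of fixture between 0.003 and 0.009 m and (x of bar5 in the frame of fixture between -0.04 and -0.0345 m or (x of bar5 in the frame of fixture between -0.008 and -0.0015 m and (x of bar1 in the frame of fixture between -0.04 and -0.0345 m or x of bar2 in the frame of fixture between -0.04 and -0.0345 m or x of bar3 in the frame of fixture between -0.04 and -0.0345 m or x of bar4 in the frame of fixture between -0.04 and -0.0345 m or x of bar6 in the frame of fixture between -0.04 and -0.0345 m)) or (x of bar5 in the frame of fixture between 0.024 and 0.0315 m and (x of bar1 in the frame of fixture between -0.008 and -0.0015 m or x of bar2 in the frame of fixture between -0.008 and -0.0015 m or x of bar3 in the frame of fixture between -0.008 and -0.0015 m or x of bar4 in the frame of fixture between -0.008 and -0.0015 m or x of bar6 in the frame of fixture between -0.008 and -0.0015 m)) or (x of bar5 in the frame of fixture between 0.056 and 0.0645 m and (x of bar1 in the frame of fixture between 0.024 and 0.0315 m or x of bar2 in the frame of fixture between 0.024 and 0.0315 m or x of bar3 in the frame of fixture between 0.024 and 0.0315 m or x of bar4 in the frame of fixture between 0.024 and 0.0315 m or x of bar6 in the frame of fixture between 0.024 and 0.0315 m)) or (x of bar5 in the frame of fixture between 0.088 and 0.0975 m and (x of bar1 in the frame of fixture between 0.056 and 0.0645 m or x of bar2 in the frame of fixture between 0.056 and 0.0645 m or x of bar3 in the frame of fixture between 0.056 and 0.0645 m or x of bar4 in the frame of fixture between 0.056 and 0.0645 m or x of bar6 in the frame of fixture between 0.056 and 0.0645 m)) or (x of bar5 in the frame of fixture between 0.12 and 0.1305 m and (x of bar1 in the frame of fixture between 0.088 and 0.0975 m or x of bar2 in the frame of fixture between 0.088 and 0.0975 m or x of bar3 in the frame of fixture between 0.088 and 0.0975 m or x of bar4 in the frame of fixture between 0.088 and 0.0975 m or x of bar6 in the frame of fixture between 0.088 and 0.0975 m))) and y of bar6 in the frame of fixture between -0.0055 and 0.0055 m and z of bar6 in the frame of fixture between 0.003 and 0.009 m and (x of bar6 in the frame of fixture between -0.04 and -0.0345 m or (x of bar6 in the frame of fixture between -0.008 and -0.0015 m and (x of bar1 in the frame of fixture between -0.04 and -0.0345 m or x of bar2 in the frame of fixture between -0.04 and -0.0345 m or x of bar3 in the frame of fixture between -0.04 and -0.0345 m or x of bar4 in the frame of fixture between -0.04 and -0.0345 m or x of bar5 in the frame of fixture between -0.04 and -0.0345 m)) or (x of bar6 in the frame of fixture between 0.024 and 0.0315 m and (x of bar1 in the frame of fixture between -0.008 and -0.0015 m or x of bar2 in the frame of fixture between -0.008 and -0.0015 m or x of bar3 in the frame of fixture between -0.008 and -0.0015 m or x of bar4 in the frame of fixture between -0.008 and -0.0015 m or x of bar5 in the frame of fixture between -0.008 and -0.0015 m)) or (x of bar6 in the frame of fixture between 0.056 and 0.0645 m and (x of bar1 in the frame of fixture between 0.024 and 0.0315 m or x of bar2 in the frame of fixture between 0.024 and 0.0315 m or x of bar3 in the frame of fixture between 0.024 and 0.0315 m or x of bar4 in the frame of fixture between 0.024 and 0.0315 m or x of bar5 in the frame of fixture between 0.024 and 0.0315 m)) or (x of bar6 in the frame of fixture between 0.088 and 0.0975 m and (x of bar1 in the frame of fixture between 0.056 and 0.0645 m or x of bar2 in the frame of fixture between 0.056 and 0.0645 m or x of bar3 in the frame of fixture between 0.056 and 0.0645 m or x of bar4 in the frame of fixture between 0.056 and 0.0645 m or x of bar5 in the frame of fixture between 0.056 and 0.0645 m)) or (x of bar6 in the frame of fixture between 0.12 and 0.1305 m and (x of bar1 in the frame of fixture between 0.088 and 0.0975 m or x of bar2 in the frame of fixture between 0.088 and 0.0975 m or x of bar3 in the frame of fixture between 0.088 and 0.0975 m or x of bar4 in the frame of fixture between 0.088 and 0.0975 m or x of bar5 in the frame of fixture between 0.088 and 0.0975 m))) and value of joint jaw between 0.0035 and 0.0065 m and value of joint lock above 0.0042 m and z of gauge in the frame of stand between 0.009 and 0.015 m and horizontal distance between gauge and stand below 0.03 m); the robot touches nothing.
It fails at once if the gauge is tipped over or dropped on its side (angle between gauge's own z axis and vertical above 0.6 rad).
It fails at once if the marker or the pipe offcut is shifted more than 5 cm (distance of any of marker, offcut from where it was at the start of the episode above 0.05 m).
Of bar1, bar2, bar3, bar4, bar5, bar6 only 4 to 6 are there at a start; the rules pass over those that are not, and their reading is None.
At some moment in a run one of bar1, bar2, bar3, bar4, bar5, bar6 may be knocked a few centimetres aside while the robot is not near it.
It also fails if it takes over 210 s, if anything falls off the work surface, if the arm or the gripper's body presses on something with over 40 N, if the wrist force passes 120 N, or if a joint passes its speed limit or range.

ROBOT

A 6-joint arm with a two-finger parallel gripper is mounted at the origin on the work surface. World frame = base frame: x ahead of the robot, y to its left, z up, the work surface at z = 0. Lengths are in m, angles in rad, forces in N, time in s.
With the tool pointing down it reaches from about 0.275 to 0.725 m from the base axis. Payload 15.9 kg.
Tool frame: the origin (TCP) lies at the very end of the fingers, on their centre line; the grasp point (between the pads) lies behind it (ctrl.grip_depth is the z of the grasp point in the tool frame, in m); z points along the fingers, y is the line along which they close (so a half turn about z gives the same grasp; the last joint's range is limited). The gripper opens to 85 mm and grips with 20 to 120 N. Pads are 22 mm wide; open, the fingers measure 114 mm over their backs; the gripper's body (76 mm by 85 mm) begins 54 mm behind the grasp point. The pads swing forward as they close: fully open they stand 13 mm farther back than shut.
Start: joints at [1.128, 0.213, -0.034, 1.323, 0, 1.571], TCP at [0.214, 0.452, 0.231] pointing down, gripper open.
Joint ranges: [-2.98, 2.98], [-0.74, 1.72], [-1.14, 1.35], [-2.1, 2.04], [-1.57, 1.44], [-3.14, 3.14]. Speed limits (rad/s): [1.89, 1.89, 2.39, 2.57, 3.14, 3.14].

INTERFACE

Orientations are given as a rotation vector (axis times angle).
In Python, from cell import ctrl, hand, solve_ik, read_state, eyes, job, spotter gives the robot as it stands. Calls block until the motion is done:
- ctrl.move_to(position, orientation): joint-space move of the TCP to a pose.
- ctrl.move_l(position, v=0.15, rot=None): straight line of the TCP; rot=None keeps the orientation; v is the mean speed in m/s.
- ctrl.movej(angles): joint-space move.
- hand.gripper_to(opening, strength=None): finger opening in m; strength is the grip in N (None keeps the last); returns when the fingers have stopped.
- ctrl.wait(seconds).
- solve_ik(position, orientation): joint angles nearest the present ones, or None.
- read_state(): the state.
- eyes.grab_frame(name): name is "scene" or "top" or "wrist"; returns the picture (480x640x3 uint8, red, green, blue); there is no depth.
- eyes.camera_params(name): a dict with "K" (3x3 intrinsics, pixels), "rvec" (rotation vector, rad) and "tvec" (3), from world to camera coordinates, as OpenCV has them; the wrist camera has in their place "mount" (4x4, takes a point from camera to tool coordinates, whose origin is the TCP and whose axes are the flange's). Camera axes: x right, y down, z forward; pixel columns grow to the right and rows downward; lengths in m; the calibration is good to about 2 mm. The wrist camera is an equidistant fisheye: a pixel r from the principal point sees the ray r / f radians off the axis. A picture is of the moment at which its call begins: read the wrist's pose just before it. camera_params takes no time and is no camera call.
A pose or a line that the arm cannot do raises ctrl.PlanningError and nothing moves.
- job.hand_in(): hands the job in; it is judged then, once.
Trained networks look in the newest picture that a camera, given by its name, has taken for a name from the list of things; names that differ only in an ending like _2 or _b are one class to them, and where a whole thing is asked for, a point or a joint stands for the part that bears it (a point fixed in the world has none). Each returns a list of dicts, best first, with "conf" (0 to 1); they miss things now and then, are a little off and sometimes report something else, mostly with a low value. They report only what shows in the picture. A call takes as long as a camera call. They do not tell look-alikes from the thing itself.
- spotter.search_frame(camera, target): "box" ([centre column, centre row, width, height] in pixels, round what is visible of it).
- spotter.regions_of(camera, target): "pixels" (480x640 bool, what is visible of it) and "box" ([centre column, centre row, width, height] in pixels, round what is visible of it).
The state is a dict: "clock": time; "joint_positions": joint angles; "qd": joint speeds; "tau": joint torques, N m; "tool_pos": TCP position; "tool_rot": TCP orientation; "contact_force": force on the tool from outside, world axes, zero at the start; "wrist_torque": the same for the moment, N m; "width": finger opening in m; "grasp_force": force on a finger pad.
Only numpy, scipy, OpenCV 4.12 (cv2) and the standard library are available. Lean on these libraries where they do the work, as an engineer would, in place of code of your own. Each camera call takes 0.05 s, during which the arm holds its last target. There are 200 camera calls.

## Working session

There is one attempt and no reset: what is moved stays moved. The work goes in short steps, each a Python script; the robot and the scene stay as the last script left them, time stands still between calls to the robot, and variables do not carry over. Pictures are saved under pics/ and viewed, at most 14 in all, crops included, and the job is handed in when it is done.

```bash
ls; mkdir -p pics; python3 - <<'E'
from cell import *
import cv2,numpy as np
s=read_state();print(s['clock'],s['tool_pos'],s['tool_rot'],ctrl.grip_depth)
for n in ['scene','top','wrist']:
    im=eyes.grab_frame(n);cv2.imwrite(f'pics/{n}0.png',im[:,:,::-1])
    p=eyes.camera_params(n);print(n,{k:np.round(v,4).tolist() if not isinstance(v,str) else v for k,v in p.items()})
E
```

```text
pics
0.0 [0.2140888  0.45147753 0.23079997] [-6.89815269e-01 -3.06468452e+00  1.74773758e-03] -0.0187
scene {'K': [[547.1108, 0.0, 313.5071], [0.0, 547.1108, 240.1574], [0.0, 0.0, 1.0]], 'rvec': [0.5722, 2.5546, -1.2901], 'tvec': [0.4495, -0.0566, 1.1899]}
top {'K': [[595.9811, 0.0, 324.6437], [0.0, 595.9811, 241.488], [0.0, 0.0, 1.0]], 'rvec': [2.2217, -2.1585, 0.046], 'tvec': [0.0137, 0.4895, 1.4493]}
wrist {'K': [[371.6483, 0.0, 320.184], [0.0, 371.6483, 242.6521], [0.0, 0.0, 1.0]], 'mount': [[0.0001, -0.966, -0.2585, 0.0662], [1.0, 0.0002, -0.0002, -0.0], [0.0003, -0.2585, 0.966, -0.1425], [0.0, 0.0, 0.0, 1.0]]}
```

View pics/top0.png

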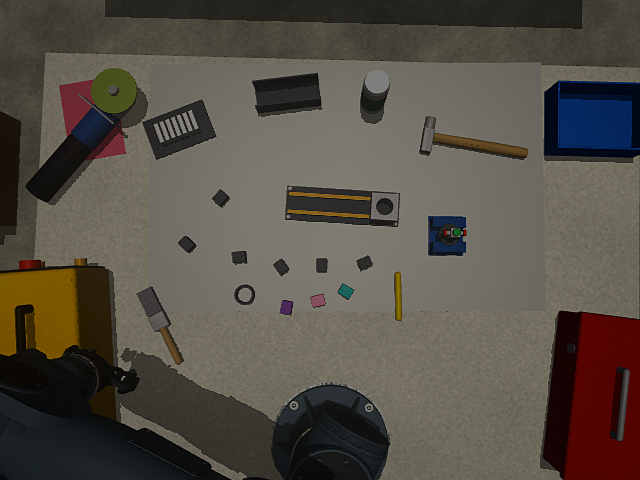

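View pics/scene0.png

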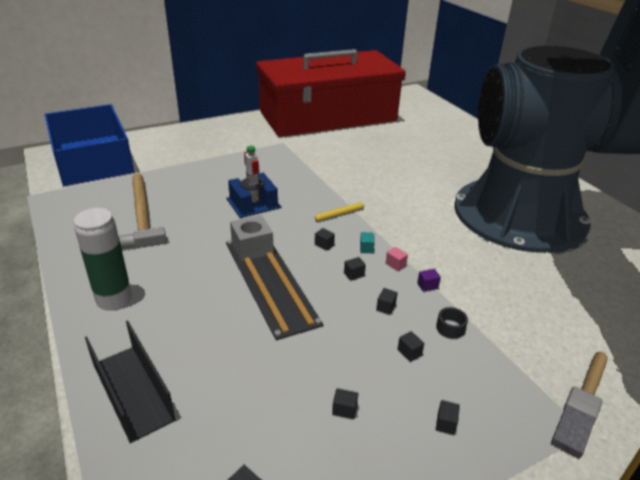

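Top view: six dark bars at about (221,198), (187,243), (239,257), (281,267), (322,265) and (364,263). The purple (287,307), pink (318,300) and turquoise (346,291) blocks are look-alikes to leave alone. The fixture lies with its block at (385,207), and the gauge is in its blue stand at (447,235).

```bash
cat > h.py <<'E'
from cell import *
import cv2,numpy as np
from scipy.optimize import minimize
from scipy.spatial.transform import Rotation as R
def box(x0,x1,y0,y1,z0,z1): return np.array([[x,y,z] for x in(x0,x1) for y in(y0,y1) for z in(z0,z1)])/1000
BAR=[box(-16,16,-13,13,0,30)]
FIX=[box(-125,155,-42,42,0,6),box(-117,-53,-32,32,6,56)]
class Cam:
    def __init__(s,name):
        s.name=name;p=eyes.camera_params(name);s.K=p['K']
        if name=='wrist':
            st=read_state();T=np.eye(4);T[:3,:3]=R.from_rotvec(st['tool_rot']).as_matrix();T[:3,3]=st['tool_pos']
            M=np.linalg.inv(T@p['mount']);s.Rm=M[:3,:3];s.t=M[:3,3]
        else: s.Rm=R.from_rotvec(np.ravel(p['rvec'])).as_matrix();s.t=np.ravel(p['tvec'])
        s.im=eyes.grab_frame(name)
        s.c=-s.Rm.T@s.t
    def proj(s,P):
        q=np.atleast_2d(P)@s.Rm.T+s.t
        if s.name=='wrist':
            r=np.hypot(q[:,0],q[:,1]);th=np.arctan2(r,q[:,2]);k=th/np.maximum(r,1e-9)
        else:k=1/q[:,2]
        return np.c_[s.K[0,0]*q[:,0]*k+s.K[0,2],s.K[1,1]*q[:,1]*k+s.K[1,2]]
    def ray(s,uv):
        d=np.array([(uv[0]-s.K[0,2])/s.K[0,0],(uv[1]-s.K[1,2])/s.K[1,1]])
        if s.name=='wrist':
            th=np.hypot(*d);v=np.r_[d*np.sinc(th/np.pi)/max(1,1e-9),np.cos(th)]
        else:v=np.r_[d,1]
        v=s.Rm.T@v;return v/np.linalg.norm(v)
    def plane(s,uv,z):
        d=s.ray(uv);return s.c+d*(z-s.c[2])/d[2]
def tri(cs,uvs):
    A=np.zeros((3,3));b=np.zeros(3)
    for c,uv in zip(cs,uvs):
        d=c.ray(uv);P=np.eye(3)-np.outer(d,d);A+=P;b+=P@c.c
    return np.linalg.solve(A,b)
def T(x,y,yaw,z=0):
    M=np.eye(4);M[:3,:3]=R.from_euler('z',yaw).as_matrix();M[:3,3]=[x,y,z];return M
def ap(M,P): return np.atleast_2d(P)@M[:3,:3].T+M[:3,3]
def pred(cam,parts,pose,up,off,shape):
    m=np.zeros(shape,np.uint8);M=T(*pose)
    for P in parts:
        uv=(cam.proj(ap(M,P))-off+.5)*up
        cv2.fillConvexPoly(m,cv2.convexHull(np.round(uv*16).astype(np.int32)),1,shift=4)
    return m.astype(bool)
def fit(obs,parts,x0,up=4,zfree=False):
    """obs: list of (cam, mask)"""
    pr=[]
    for cam,m in obs:
        ys,xs=np.nonzero(m);a=np.array([max(xs.min()-15,0),max(ys.min()-15,0)]);b=np.array([xs.max()+15,ys.max()+15])
        c=m[a[1]:b[1],a[0]:b[0]].astype(np.float32)
        pr.append((cam,cv2.resize(c,None,fx=up,fy=up,interpolation=cv2.INTER_LINEAR)>.5,a))
    S=np.array([100,100,10,100.])[:4 if zfree else 3]
    def f(q):
        e=0
        for cam,c,a in pr:
            p=pred(cam,parts,q/S,up,a,c.shape);e+=1-(p&c).sum()/max((p|c).sum(),1)
        return e/len(pr)
    x0=np.array(list(x0)[:len(S)] + ([0.] if zfree and len(x0)<4 else []))
    q0=x0*S;sim=np.vstack([q0]+[q0+d for d in np.eye(len(S))*np.array([.8,.8,1.5,.8])[:len(S)]])
    r=minimize(f,q0,method='Nelder-Mead',options=dict(initial_simplex=sim,xatol=.005,fatol=1e-4,maxiter=300))
    return r.x/S,r.fun
def down(yaw): # tool pointing down, tool y (closing line) at world angle yaw
    y=np.array([np.cos(yaw),np.sin(yaw),0]);z=np.array([0,0,-1.]);x=np.cross(y,z)
    return R.from_matrix(np.c_[x,y,z]).as_rotvec()
def save(cam,n,crop=None,sc=1):
    im=cam.im if crop is None else cam.im[crop[1]:crop[3],crop[0]:crop[2]]
    cv2.imwrite(f'pics/{n}.png',cv2.resize(im[:,:,::-1],None,fx=sc,fy=sc,interpolation=cv2.INTER_CUBIC))
def masks(cam,t): return spotter.regions_of(cam.name,t)
def fitbar(obs,xy,**k):
    return min((fit(obs,BAR,(xy[0],xy[1],a),**k) for a in np.arange(0,np.pi,np.pi/6)),key=lambda r:r[1])
def sat(cam,m):
    p=cam.im[m].astype(int);return (p.max(1)-p.min(1)).mean(), p.mean()
E
python3 - <<'E'
from h import *
c=Cam('top')
for r in masks(c,'bar1'):
    m=r['pixels'];ys,xs=np.nonzero(m);print(round(r['conf'],2),np.round(r['box']),m.sum(),np.round(sat(c,m)),np.round(c.plane((xs.mean(),ys.mean()),.02),3))
for t in ['fixture','stand','gauge','marker','offcut']:
    for r in masks(c,t)[:2]:
        m=r['pixels'];ys,xs=np.nonzero(m);print(t,round(r['conf'],2),np.round(r['box']),np.round(c.plane((xs.mean(),ys.mean()),.02),3))
        if t=='fixture' and r['conf']>.5: print(fit([(c,m)],FIX,(*c.plane((xs.mean(),ys.mean()),.0)[:2],1.5)))
E
```

```text
0.65 [316. 300.  18.  12.] 146 [52. 95.] [0.346 0.042 0.02 ]
0.61 [187. 245.  12.  18.] 135 [ 2. 39.] [0.474 0.365 0.02 ]
0.57 [282. 268.  17.  13.] 140 [ 2. 41.] [0.425 0.133 0.02 ]
0.56 [221. 198.  15.  18.] 170 [ 3. 40.] [0.588 0.287 0.02 ]
0.55 [287. 308.   6.  15.] 121 [48. 66.] [0.326 0.117 0.02 ]
0.53 [363. 263.  10.  16.] 151 [ 3. 43.] [ 0.441 -0.07   0.02 ]
0.49 [239. 256.  11.  15.] 148 [ 2. 41.] [0.446 0.236 0.02 ]
0.46 [322. 266.  13.  18.] 126 [ 2. 42.] [0.43  0.034 0.02 ]
fixture 0.9 [344. 207. 118.  43.] [ 0.577 -0.012  0.02 ]
(array([ 0.57875664, -0.02698162,  1.53240348]), np.float64(0.029765795641152337))
stand 0.84 [446. 237.  39.  36.] [ 0.512 -0.263  0.02 ]
stand 0.17 [342. 205. 118.  40.] [ 0.577 -0.011  0.02 ]
gauge 0.64 [451. 236.  29.  18.] [ 0.516 -0.279  0.02 ]
marker 0.51 [398. 297.  11.  48.] [ 0.364 -0.153  0.02 ]
offcut 0.66 [246. 294.  20.  21.] [0.354 0.217 0.02 ]
offcut 0.35 [365. 263.  10.  16.] [ 0.44  -0.069  0.02 ]
```

```bash
cat >> h.py <<'E'
def pose_for(pos,yaw):
    """choose the half-turn whose last joint stays nearest the present one / mid-range"""
    best=None
    for k in(-1,0,1):
        o=down(yaw+k*np.pi);q=solve_ik(pos,o)
        if q is not None and abs(q[5])<3.0:
            c=abs(q[5])+.3*np.abs(np.array(q)-read_state()['joint_positions']).max()
            if best is None or c<best[0]: best=(c,o,q)
    if best is None: raise RuntimeError('no ik')
    return best[1]
E
python3 - <<'E'
from h import *
import pickle
V=[]
for i,p in enumerate([(.46,.22,.25),(.46,.03,.25),(.47,-.17,.28),(.47,-.29,.28)]):
    ctrl.move_to(p,pose_for(p,np.pi/2));ctrl.wait(.15)
    c=Cam('wrist');save(c,f'w{i}')
    ts=['bar1'] if i<2 else ['lock_top','stand','gauge']
    if i in(1,2): ts.append('fixture')
    V.append((c,{t:masks(c,t) for t in ts}))
    s=read_state();print(s['clock'],np.round(s['tool_pos'],4),np.round(s['joint_positions'],2),{t:[(round(r['conf'],2),np.round(r['box']).tolist()) for r in rs] for t,rs in V[-1][1].items()})
pickle.dump(V,open('V.pkl','wb'))
g=np.zeros((480*2,640*2,3),np.uint8)
for i in range(4): g[480*(i//2):480*(i//2)+480,640*(i%2):640*(i%2)+640]=V[i][0].im
cv2.imwrite('pics/mosaic.png',cv2.resize(g[:,:,::-1],(800,600)))
E
```

```text
2.025 [0.4596 0.2206 0.25  ] [0.45 0.23 0.04 1.38 0.   0.45] {'bar1': [(0.95, [101.0, 138.0, 40.0, 30.0]), (0.9, [151.0, 108.0, 37.0, 33.0]), (0.84, [336.0, 196.0, 37.0, 28.0]), (0.82, [453.0, 223.0, 40.0, 40.0]), (0.73, [233.0, 176.0, 44.0, 44.0]), (0.7, [377.0, 324.0, 40.0, 39.0]), (0.7, [219.0, 82.0, 35.0, 38.0]), (0.65, [148.0, 188.0, 29.0, 31.0]), (0.56, [76.0, 199.0, 34.0, 30.0])]}
3.1083 [0.4601 0.0307 0.2499] [ 0.07  0.13 -0.09  1.35  0.    0.07] {'bar1': [(0.98, [586.0, 227.0, 31.0, 31.0]), (0.96, [330.0, 96.0, 39.0, 32.0]), (0.84, [504.0, 200.0, 36.0, 28.0]), (0.83, [263.0, 123.0, 40.0, 30.0]), (0.77, [406.0, 80.0, 38.0, 42.0]), (0.69, [418.0, 176.0, 43.0, 41.0]), (0.62, [322.0, 184.0, 24.0, 34.0]), (0.59, [521.0, 315.0, 34.0, 37.0]), (0.57, [222.0, 194.0, 42.0, 32.0])], 'fixture': [(0.93, [282.0, 311.0, 251.0, 89.0])]}
4.3333 [ 0.4701 -0.1695  0.28  ] [-0.35  0.21  0.08  1.45  0.   -0.35] {'lock_top': [(0.71, [204.0, 276.0, 24.0, 20.0])], 'stand': [(0.68, [230.0, 241.0, 83.0, 92.0])], 'gauge': [(0.87, [218.0, 257.0, 69.0, 67.0])], 'fixture': [(0.69, [218.0, 256.0, 71.0, 58.0]), (0.67, [438.0, 294.0, 208.0, 80.0])]}
5.2333 [ 0.4702 -0.2894  0.2802] [-0.55  0.32  0.24  1.48  0.   -0.55] {'lock_top': [(0.89, [346.0, 276.0, 22.0, 22.0])], 'stand': [(0.66, [340.0, 241.0, 80.0, 93.0])], 'gauge': [(0.67, [343.0, 258.0, 58.0, 67.0])]}
```

View pics/mosaic.png

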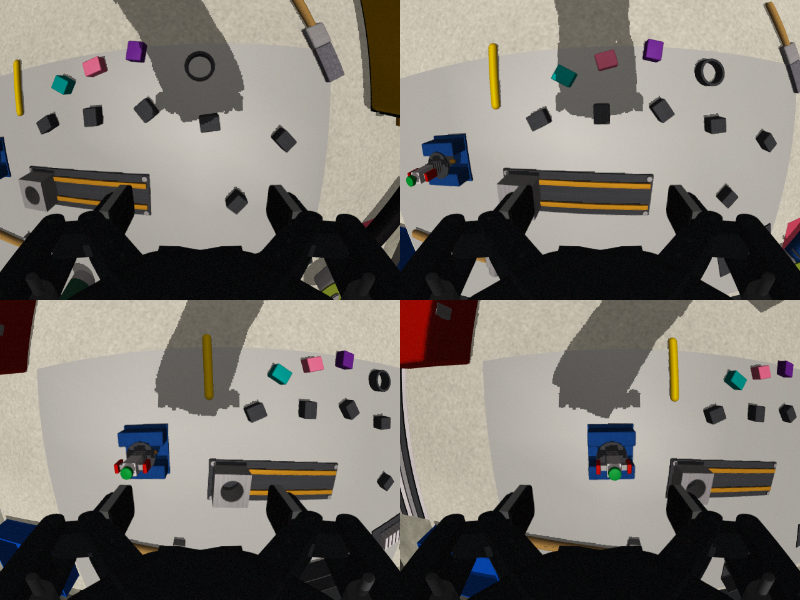

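The mosaic shows the gauge with its red wings left and right along world y, and the bars clear of the fixture. The block's bore is visible in views 0 and 2. Next I fit the poses.

```bash
python3 - <<'E'
from h import *
import pickle
V=pickle.load(open('V.pkl','rb'))
def cen(m): ys,xs=np.nonzero(m);return xs.mean(),ys.mean()
bars={}
for vi in(0,1):
    c,d=V[vi]
    for r in d['bar1']:
        m=r['pixels']; s,b=sat(c,m)
        if s>20 or m.sum()<300: continue
        xy=c.plane(cen(m),.015)
        k=next((k for k in bars if np.hypot(*(np.array(k)-xy[:2]))<.02),tuple(xy[:2]))
        bars.setdefault(k,[]).append((c,m))
out=[]
for k,o in bars.items():
    q,e=fitbar(o,k);q4,e4=fit(o,BAR,q,zfree=True)
    out.append(q);print('bar',len(o),np.round(q,4),round(e,3),'zfree',np.round(q4,4),round(e4,3))
fo=[(V[i][0],max((r for r in V[i][1]['fixture']),key=lambda r:r['pixels'].sum())['pixels']) for i in(1,2)]
f0=(.5788,-.0270,1.532)
for o in (fo,fo[:1],fo[1:]):
    q,e=fit(o,FIX,f0);print('fix',np.round(q,4),e)
q4,e4=fit(fo,FIX,q,zfree=True);print(q4,e4)
# gauge
cs=[V[2][0],V[3][0]]
print('lock_top',tri(cs,[cen(V[i][1]['lock_top'][0]['pixels']) for i in(2,3)]))
W=[]
for i in(2,3):
    c=V[i][0];g=cv2.cvtColor(c.im,cv2.COLOR_RGB2HSV);u,v,_,_=V[i][1]['gauge'][0]['box']
    red=((g[:,:,0]<8)|(g[:,:,0]>172))&(g[:,:,1]>150)&(g[:,:,2]>60);
    grn=(abs(g[:,:,0].astype(int)-60)<15)&(g[:,:,1]>130)
    M=np.zeros_like(red);M[int(v)-60:int(v)+60,int(u)-70:int(u)+70]=1
    n,l,st,ce=cv2.connectedComponentsWithStats((red&M).astype(np.uint8));print('red',[(s[4],np.round(x,1)) for s,x in zip(st[1:],ce[1:]) if s[4]>15])
    n,l,st,ce=cv2.connectedComponentsWithStats((grn&M).astype(np.uint8));print('grn',[(s[4],np.round(x,1)) for s,x in zip(st[1:],ce[1:]) if s[4]>15])
g=np.hstack([cv2.resize(V[i][0].im[int(b[1])-65:int(b[1])+65,int(b[0])-65:int(b[0])+65],(400,400),interpolation=cv2.INTER_CUBIC) for i in(2,3) for b in[V[i][1]['stand'][0]['box']]])
cv2.imwrite('pics/gz.png',g[:,:,::-1])
pickle.dump(out,open('bars.pkl','wb'))
E
```

```text
bar 2 [0.4444 0.236  1.6856] 0.107 zfree [ 0.4447  0.2364  1.6955 -0.0031] 0.099
bar 2 [0.4722 0.3652 0.8645] 0.102 zfree [ 0.4731  0.3671  0.8521 -0.0036] 0.092
bar 2 [0.4234 0.1328 0.6884] 0.058 zfree [ 0.4234  0.1327  0.689  -0.0017] 0.053
bar 2 [ 0.5882  0.2871 -0.7417] 0.092 zfree [ 0.5888  0.2875 -0.7261 -0.0018] 0.087
bar 2 [0.4298 0.0331 0.0109] 0.08 zfree [ 0.43    0.0332  0.0067 -0.0018] 0.075
bar 2 [ 0.4388 -0.0709  1.943 ] 0.133 zfree [ 0.4396 -0.0727  1.9558 -0.0055] 0.118
fix [ 0.5775 -0.0282  1.5302] 0.12287686419622518
fix [ 0.5783 -0.0282  1.5316] 0.16565207211425892
fix [ 0.5771 -0.0281  1.5334] 0.07452299537590468
[ 5.77494490e-01 -2.81091689e-02  1.52972716e+00 -1.95170849e-05] 0.12285053927804651
lock_top [ 0.51163617 -0.26956249  0.13173106]
red [(np.int32(116), array([186.9, 267. ])), (np.int32(136), array([232.3, 266.1]))]
grn [(np.int32(325), array([202.5, 276.3]))]
red [(np.int32(105), array([366.8, 269.1])), (np.int32(108), array([316.9, 270.5]))]
grn [(np.int32(355), array([343. , 277.5]))]
```

View pics/gz.png

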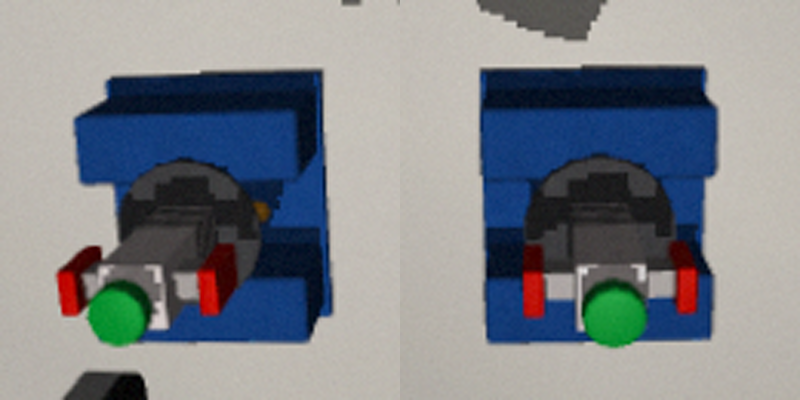

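The stand's slot and the wings both run along world y, so the gauge is square to the axes. I refine it from close by, then grip the wings.

```bash
cat >> h.py <<'E'
def blobs(im,col,amin=15):
    g=cv2.cvtColor(im,cv2.COLOR_RGB2HSV);h=g[:,:,0].astype(int)
    m=((h<8)|(h>172))&(g[:,:,1]>150)&(g[:,:,2]>60) if col=='red' else (abs(h-60)<15)&(g[:,:,1]>130)
    n,l,st,ce=cv2.connectedComponentsWithStats(m.astype(np.uint8))
    return [(st[i,4],ce[i],l==i) for i in range(1,n) if st[i,4]>=amin]
def near(bl,cam,P,r=60):
    p=cam.proj(P)[0];b=[x for x in bl if np.hypot(*(x[1]-p))<r]
    return sorted(b,key=lambda x:-x[0])
E
python3 - <<'E'
from h import *
import pickle
V=pickle.load(open('V.pkl','rb'))
c3=V[3][0];c2=V[2][0]
G=np.array([.5116,-.2696,.133])
cs=[c2,c3]
for p in [(.5116,-.2696,.25),(.545,-.2696,.25)]:
    ctrl.move_to(p,pose_for(p,np.pi/2));ctrl.wait(.15);c=Cam('wrist');cs.append(c)
save(c,'wg')
gr=[near(blobs(c.im,'green'),c,G) for c in cs]
print([[(int(a),np.round(u)) for a,u,_ in x] for x in gr])
print('lock',[np.round(c.plane(x[0][1],.133),4) for c,x in zip(cs,gr)],tri(cs,[x[0][1] for x in gr]))
for c in cs:
    r=near(blobs(c.im,'red'),c,[.5116,-.2696,.105])
    print([(int(a),np.round(c.plane(u,.103),4)) for a,u,_ in r[:3]])
    
m=masks(cs[-1],'bore');print([(r['conf'],r['box']) for r in m[:2]])
print(read_state()['clock'],read_state()['contact_force'])
E
```

```text
[[(325, array([202., 276.]))], [(355, array([343., 277.]))], [(457, array([320., 238.]))], [(482, array([320., 193.]))]]
lock [array([ 0.5115, -0.2694,  0.133 ]), array([ 0.5115, -0.2698,  0.133 ]), array([ 0.5116, -0.2698,  0.133 ]), array([ 0.5118, -0.2697,  0.133 ])] [ 0.51191661 -0.2697382   0.13192635]
[(136, array([ 0.5119, -0.2495,  0.103 ])), (116, array([ 0.5136, -0.2948,  0.103 ]))]
[(108, array([ 0.5158, -0.2918,  0.103 ])), (105, array([ 0.5145, -0.2462,  0.103 ]))]
[(166, array([ 0.5123, -0.2471,  0.103 ])), (162, array([ 0.5132, -0.2925,  0.103 ]))]
[(149, array([ 0.5121, -0.247 ,  0.103 ])), (144, array([ 0.5131, -0.2924,  0.103 ]))]
[(0.66, [519.7, 237.2, 194.0, 87.4]), (0.66, [345.3, 188.8, 17.6, 22.4])]
6.275 [0.11805431 0.26899696 0.48195944]
```

View pics/wg.png

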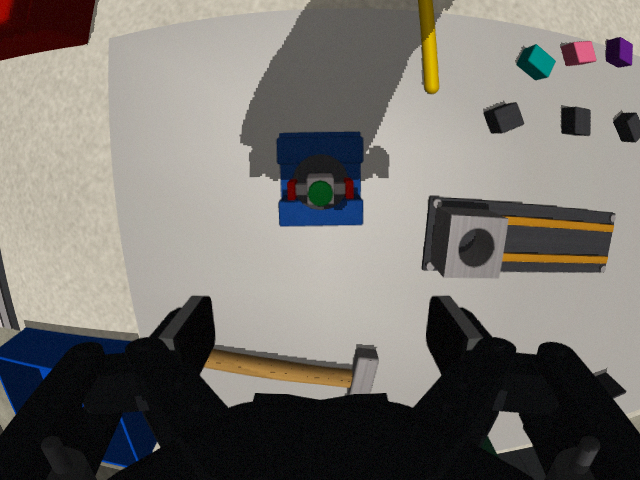

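The gauge is at about (320,190) and the bore is open at (477,247). The axis fit is consistent to 0.3 mm, so I grip the wings and lift.

```bash
python3 - <<'E'
from h import *
x,y,yaw=.5117,-.2697,1.592
o=pose_for((x,y,.2),yaw)
ctrl.move_to((x,y,.2),o)
print(ctrl.grip_depth)
ctrl.move_l((x,y,.084),v=.1)
s0=read_state();print(s0['contact_force'])
w=hand.gripper_to(.03,25);ctrl.wait(.2)
s=read_state();print(w,s['width'],s['grasp_force'],ctrl.grip_depth,s['tool_pos'],s['contact_force'],s['clock'])
ctrl.move_l((x,y,.175),v=.08);ctrl.wait(.2)
s=read_state();print(s['width'],s['grasp_force'],s['contact_force']-s0['contact_force'])
b=np.array([.5741,-.1131]);f=np.array([.5775,-.0282])
ctrl.move_l((*b,.175),v=.12);ctrl.wait(.3)
s=read_state();print(s['tool_pos'],s['clock'])
c=Cam('scene');p=c.proj([*b,.1])[0].astype(int);save(c,'sc1',(p[0]-80,p[1]-60,p[0]+80,p[1]+60),4)
E
```

```text
-0.0187
[ 0.49727055 -0.40835475  0.15339146]
False 0.030244126370743182 13.516565412282944 -0.0187 [ 0.51195214 -0.26996841  0.0845113 ] [-1.76868646 -0.71964603  6.05916708] 8.7333
0.030287625349618232 13.150438964366913 [-1.30282284  0.08860524 -2.40916647]
[ 0.57404427 -0.11332321  0.17502885] 12.0833
```

View pics/sc1.png

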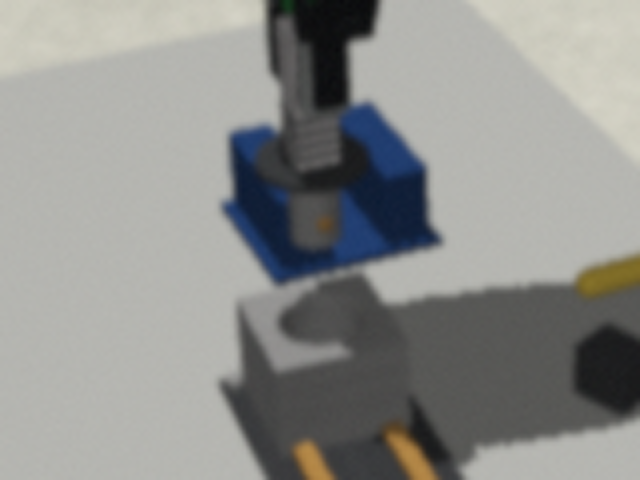

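The gauge hangs upright over the bore, and the measured weight of 2.4 N matches. I lower it into the bore.

```bash
python3 - <<'E'
from h import *
b=(.5741,-.1131)
s0=read_state()['contact_force']
ctrl.move_l((*b,.10),v=.07);ctrl.wait(.1)
print(read_state()['contact_force']-s0)
z=.096
while z>.087:
    ctrl.move_l((*b,z),v=.03);ctrl.wait(.05);s=read_state();d=s['contact_force']-s0
    print(round(z,4),np.round(d,2),s['tool_pos'][2])
    if d[2]>4: break
    z-=.001
hand.gripper_to(.044,20);ctrl.wait(.2);hand.gripper_to(.07);ctrl.wait(.4)
s=read_state();print(s['width'],s['contact_force'],s['tool_pos'],s['clock'])
z=.20
ctrl.move_l((*b,z),v=.12)
cs=[]
for dx in(0,-.05):
    p=(b[0]+dx,b[1],.25);ctrl.move_l(p,v=.15);ctrl.wait(.15);c=Cam('wrist');cs.append(c)
gr=[near(blobs(c.im,'green'),c,[*b,.14]) for c in cs]
print(tri(cs,[g[0][1] for g in gr]),[c.plane(g[0][1],.139) for c,g in zip(cs,gr)])
for c in cs: print([(int(a),np.round(c.plane(u,.109),4)) for a,u,_ in near(blobs(c.im,'red'),c,[*b,.11])[:3]])
p=cs[0].proj([*b,.09])[0].astype(int);save(cs[0],'wb',(p[0]-90,p[1]-70,p[0]+90,p[1]+70),4)
print(read_state()['clock'])
E
```

```text
[ 0.12598444  0.1132524  -1.71827287]
0.096 [ 0.32 -1.01 -0.92] 0.09590374829514386
0.095 [ 0.5   0.4  -0.35] 0.09499273472026738
0.094 [-0.47 -0.96 -0.66] 0.09396536534660366
0.093 [-0.28 -0.74 -0.39] 0.092985217089143
0.092 [ 0.04 -0.4  -0.96] 0.09199312738497187
0.091 [ 0.26 -0.69 -0.67] 0.09097363251679606
0.09 [-1.76  1.08  7.66] 0.09043271825367437
0.07015479070455682 [-0.33611304 -0.92968982 -0.31051351] [ 0.57411327 -0.11309989  0.09002494] 16.85
[ 0.57411358 -0.11299457  0.13824852] [array([ 0.57391658, -0.11302961,  0.139     ]), array([ 0.57377194, -0.11296599,  0.139     ])]
[(188, array([ 0.5748, -0.1316,  0.109 ])), (182, array([ 0.5739, -0.0944,  0.109 ]))]
[(190, array([ 0.574 , -0.0944,  0.109 ])), (189, array([ 0.5746, -0.1315,  0.109 ]))]
19.2833
```

View pics/wb.png

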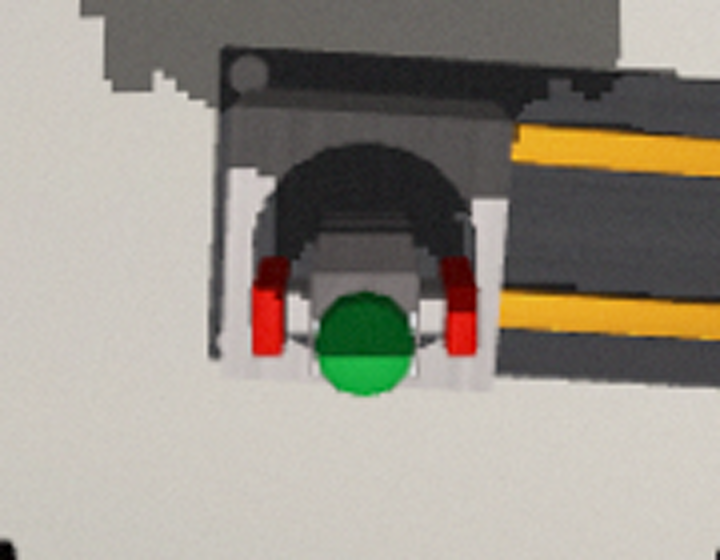

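The gauge stands with its collar down, and the wings are 37 mm apart against 45.5 mm free, so the jaw is about 4.8 mm. Next I push the lock button.

```bash
python3 - <<'E'
from h import *
b=(.5740,-.1131);yaw=1.592-np.pi/2
p=(*b,.21);o=pose_for(p,yaw);ctrl.move_to(p,o);hand.gripper_to(0.0,20);ctrl.wait(.2)
s0=read_state()['contact_force']
ctrl.move_l((*b,.146),v=.1)
z=.144
while z>.131:
    ctrl.move_l((*b,z),v=.02);ctrl.wait(.1);s=read_state();d=(s['contact_force']-s0)[2]
    print(round(z,4),round(d,1),round(s['tool_pos'][2],4))
    if d>25: break
    z-=.001
ctrl.wait(.4)
ctrl.move_l((*b,.22),v=.12)
cs=[]
for dx in(0,-.05):
    p=(b[0]+dx,b[1],.25);ctrl.move_l(p,v=.15);ctrl.wait(.15);c=Cam('wrist');cs.append(c)
gr=[near(blobs(c.im,'green'),c,[*b,.13]) for c in cs]
print(tri(cs,[g[0][1] for g in gr]),[int(g[0][0]) for g in gr])
for c in cs: print([(int(a),np.round(c.plane(u,.109),4)) for a,u,_ in near(blobs(c.im,'red'),c,[*b,.11])[:3]])
print(read_state()['clock'])
E
```

```text
0.144 0.4 0.1442
0.143 0.9 0.143
0.142 5.8 0.1422
0.141 6.2 0.1412
0.14 6.2 0.1401
0.139 5.8 0.1391
0.138 5.5 0.1381
0.137 6.3 0.137
0.136 9.2 0.1362
0.135 12.9 0.1356
0.134 18.0 0.135
0.133 23.2 0.1344
0.132 27.8 0.1338
[ 0.57419082 -0.11298798  0.13155194] [464, 455]
[(234, array([ 0.5739, -0.0947,  0.109 ])), (167, array([ 0.5747, -0.1336,  0.109 ]))]
[(237, array([ 0.5744, -0.0949,  0.109 ])), (179, array([ 0.5753, -0.1334,  0.109 ]))]
29.425
```

The button went down 6.6 mm. I take the bare handle faces and carry the gauge back to the stand.

```bash
python3 - <<'E'
from h import *
b=(.5741,-.1130);yaw=1.592-np.pi/2;g=(.5117,-.2697)
o=pose_for((*b,.21),yaw)
hand.gripper_to(.06)
ctrl.move_to((*b,.2),o);ctrl.move_l((*b,.094),v=.1)
s0=read_state()['contact_force']
hand.gripper_to(.012,40);ctrl.wait(.2);s=read_state();print(s['width'],s['grasp_force'],s['contact_force']-s0,s['tool_pos'])
zg=s['tool_pos'][2]
ctrl.move_l((*b,.19),v=.08);ctrl.wait(.2);print(read_state()['contact_force']-s0)
ctrl.move_l((*g,.19),v=.12);ctrl.wait(.2)
sa=read_state()['contact_force']
ctrl.move_l((*g,zg+.004),v=.08)
z=zg-.002
while z>zg-.011:
    ctrl.move_l((*g,z),v=.03);ctrl.wait(.05);s=read_state();d=(s['contact_force']-sa)[2];print(round(z,4),round(d,1))
    if d>3.5: break
    z-=.001
hand.gripper_to(.03);ctrl.wait(.2);hand.gripper_to(.05);ctrl.wait(.2)
ctrl.move_l((*g,.20),v=.12)
cs=[]
for dx in(0,-.05):
    p=(g[0]+dx,g[1],.25);ctrl.move_l(p,v=.15);ctrl.wait(.15);c=Cam('wrist');cs.append(c)
gr=[near(blobs(c.im,'green'),c,[*g,.13]) for c in cs]
print(tri(cs,[q[0][1] for q in gr]))
for c in cs: print([(int(a),np.round(c.plane(u,.103),4)) for a,u,_ in near(blobs(c.im,'red'),c,[*g,.103])[:3]])
p=cs[0].proj([*g,.09])[0].astype(int);save(cs[0],'ws',(p[0]-90,p[1]-70,p[0]+90,p[1]+70),4)
print(read_state()['clock'])
E
```

```text
0.019155922403500072 42.84709990024567 [0.34964513 0.46105454 4.79954539] [ 0.57433306 -0.11304156  0.09423073]
[ 0.57014448  0.67750934 -2.3309716 ]
0.0922 1.0
0.0912 -0.3
0.0902 -0.0
0.0892 0.3
0.0882 1.8
0.0872 12.6
[ 0.51134628 -0.26981325  0.12550866]
[(229, array([ 0.5111, -0.2512,  0.103 ])), (171, array([ 0.5116, -0.2908,  0.103 ]))]
[(220, array([ 0.512 , -0.2511,  0.103 ])), (149, array([ 0.513 , -0.2909,  0.103 ]))]
42.225
```

View pics/ws.png

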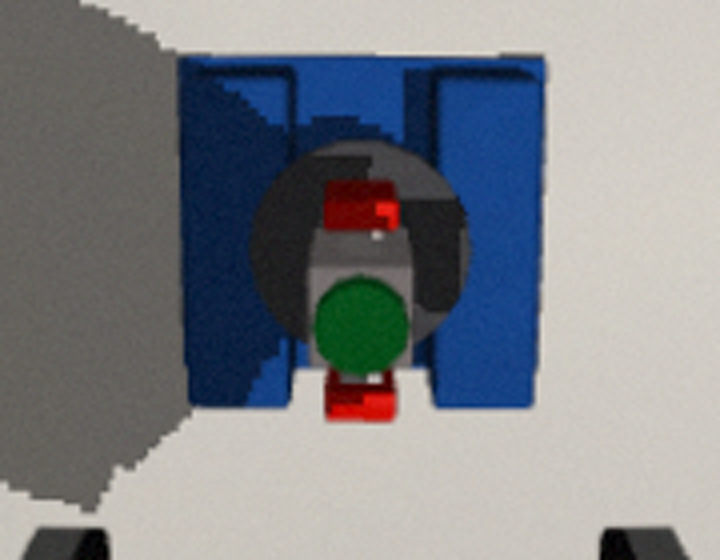

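The gauge is back in its slot, collar on the rails, with the button down and the wings about 39 mm apart. Now the bars, starting with one as a trial.

```bash
cat > bars.py <<'E'
from h import *
F=np.array([.5775,-.0282,1.531]);MF=T(*F)
def look(xy,z=.15,yaw=np.pi/2,rad=.045):
    p=(*xy,z);ctrl.move_to(p,pose_for(p,yaw));ctrl.wait(.1)
    c=Cam('wrist');best=None
    for r in masks(c,'bar1'):
        m=r['pixels'];s,_=sat(c,m);ys,xs=np.nonzero(m);q=c.plane((xs.mean(),ys.mean()),.018)[:2]
        if s>20 or m.sum()<400: continue
        d=np.hypot(*(q-xy))
        if d<rad and (best is None or d<best[0]): best=(d,m,q)
    if best is None: return None,c
    q,e=fitbar([(c,best[1])],best[2]);e2=fit([(c,best[1])],BAR,(q[0],q[1],q[2]+np.pi/2))[1]
    print('seen',np.round(q,4),'err',round(e,3),'alt90',round(e2,3),'moved',np.round(q[:2]-xy,3));return q,c
def pick(q):
    yaw=q[2]+np.pi/2;o=pose_for((q[0],q[1],.09),yaw)
    hand.gripper_to(.06,60);ctrl.move_to((q[0],q[1],.09),o);ctrl.move_l((q[0],q[1],.012),v=.1)
    hand.gripper_to(.015,60);ctrl.wait(.15);s=read_state();print('width',round(s['width'],4),'gf',round(s['grasp_force'],1))
    return s['width']
def place(i,gap=.007,fpush=14):
    a=F[2]+np.pi/2
    w=lambda x,z:np.r_[ap(MF,[x,0,0])[0][:2],z]
    x0=-.037+.032*i+gap
    ctrl.move_l(np.r_[read_state()['tool_pos'][:2],.11],v=.15)
    o=pose_for(w(x0,.11),a);ctrl.move_to(w(x0,.11),o);ctrl.wait(.15)
    s0=read_state()['contact_force']
    ctrl.move_l(w(x0,.023),v=.1);z=.0205
    while z>.0155:
        ctrl.move_l(w(x0,z),v=.03);ctrl.wait(.04);d=read_state()['contact_force']-s0
        if d[2]>2.5: break
        z-=.001
    z0=z
    ctrl.move_l(w(x0,z+.0005),v=.03);s0=read_state()['contact_force'];ex=np.array([np.cos(F[2]),np.sin(F[2]),0]);x=x0
    while x>x0-gap-.006:
        x-=.0012;ctrl.move_l(w(x,z+.0005),v=.03);ctrl.wait(.03);f=(read_state()['contact_force']-s0)@ex
        if f>fpush: break
    ctrl.wait(.1);tp=read_state()['tool_pos'];print('placed',i,'z',round(z0,4),'x',round(float((tp-MF[:3,3])@ex),4),'nominal',round(-.037+.032*i,4),'f',round(f,1))
    hand.gripper_to(.044);ctrl.wait(.1)
    ctrl.move_l(np.r_[read_state()['tool_pos'][:2],.10],v=.15)
    print('clock',read_state()['clock'])
E
python3 - <<'E'
from bars import *
q,c=look(np.array([.4388,-.0715]))
save(c,'b1')
if q is not None and pick(q)<.0285: place(0)
E
```

```text
seen [ 0.4388 -0.0708  1.9686] err 0.069 alt90 0.248 moved [-0.     0.001]
width 0.0243 gf 59.1
placed 0 z 0.0185 x -0.0369 nominal -0.037 f 14.4
clock 53.275
```

```bash
python3 - <<'E'
from bars import *
i=1
for xy in [(.43,.0332),(.4234,.1328)]:
    q,c=look(np.array(xy))
    if q is None: print('missing',xy);continue
    w=pick(q)
    if not .02<w<.0285: print('bad width');break
    place(i);i+=1
c=Cam('wrist');save(c,'b3')
E
```

```text
seen [ 0.4307  0.033  -0.0007] err 0.048 alt90 0.268 moved [ 0.001 -0.   ]
width 0.0246 gf 58.9
placed 1 z 0.0185 x -0.0051 nominal -0.005 f 20.9
clock 64.8167
seen [0.4232 0.1328 0.644 ] err 0.06 alt90 0.23 moved [-0. -0.]
width 0.0243 gf 59.1
placed 2 z 0.0185 x 0.0263 nominal 0.027 f 14.5
clock 76.2917
```

View pics/b3.png

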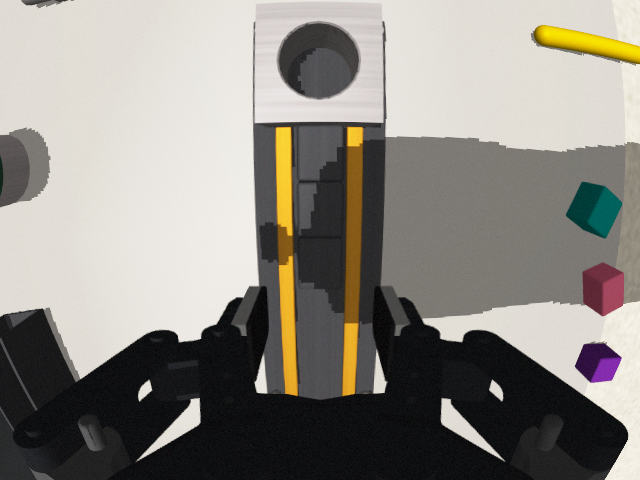

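Three bars form a tight row from the block, with joints at about (320,180) and (320,237). Three more to go.

```bash
python3 - <<'E'
from bars import *
i=3
for xy in [(.4444,.236),(.4726,.366),(.5885,.2872)]:
    q,c=look(np.array(xy),rad=.07)
    if q is None: print('missing',xy);save(c,'miss');break
    w=pick(q)
    if not .02<w<.0285: print('bad width');break
    place(i);i+=1
c=Cam('wrist');save(c,'b6')
c=Cam('top');save(c,'t6',(100,150,500,350),2)
E
```

```text
seen [0.4444 0.2362 1.7282] err 0.097 alt90 0.263 moved [0. 0.]
width 0.0246 gf 59.5
placed 3 z 0.0185 x 0.0597 nominal 0.059 f 17.1
clock 88.8583
seen [0.472  0.3655 0.804 ] err 0.059 alt90 0.228 moved [-0.001 -0.   ]
width 0.0246 gf 59.7
placed 4 z 0.0185 x 0.0901 nominal 0.091 f 21.4
clock 101.55
seen [0.588  0.287  2.4726] err 0.05 alt90 0.212 moved [-0.001 -0.   ]
width 0.0248 gf 59.9
placed 5 z 0.0185 x 0.1236 nominal 0.123 f 15.2
clock 112.9333
```

View pics/t6.png

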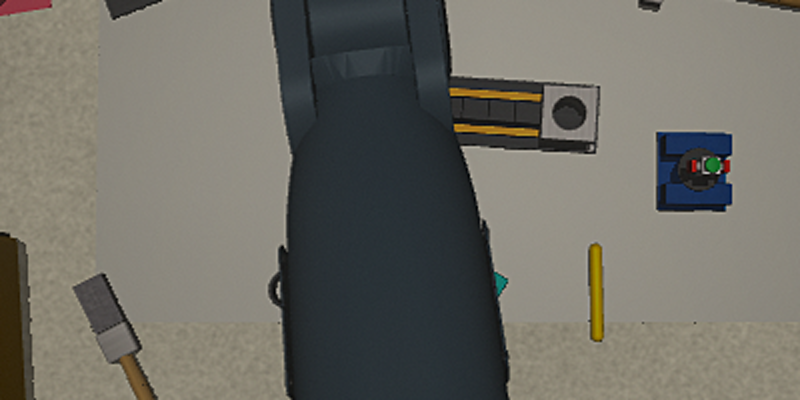

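```bash
python3 - <<'E'
from bars import *
ex=np.array([np.cos(F[2]),np.sin(F[2]),0]);w=lambda x,z:np.r_[ap(MF,[x,0,0])[0][:2],z]
a=F[2]+np.pi/2
p=w(.175,.09);ctrl.move_to(p,pose_for(p,a));hand.gripper_to(0,60)
ctrl.move_l(w(.175,.02),v=.1);ctrl.wait(.1);s0=read_state()['contact_force'];x=.175
while x>.138:
    x-=.0015;ctrl.move_l(w(x,.02),v=.03);ctrl.wait(.03);f=(read_state()['contact_force']-s0)@ex
    if f>22: break
print('contact x',x,f,(read_state()['tool_pos']-MF[:3,3])@ex)
ctrl.move_l(w(x+.02,.02),v=.1);ctrl.move_l(w(x+.02,.15),v=.15)
p=w(.05,.20);ctrl.move_to(p,pose_for(p,F[2]));ctrl.wait(.15);c=Cam('wrist');
uv=c.proj([ap(MF,[x,0,.036])[0] for x in(-.06,.16)]);lo=uv.min(0)-40;hi=uv.max(0)+40
save(c,'row',np.r_[np.maximum(lo,0),hi].astype(int),2)
print(c.proj([ap(MF,[-.053+.032*k,0,.036])[0] for k in range(7)]).round(0).tolist(),lo)
ctrl.move_to((.45,.25,.30),pose_for((.45,.25,.30),np.pi/2));c=Cam('top');save(c,'t7',(160,150,480,330),2.4)
print(read_state()['clock'])
E
```

```text
contact x 0.14649999999999996 22.860435313222137 0.14947754813279102
[[202.0, 225.0], [237.0, 225.0], [274.0, 225.0], [311.0, 225.0], [349.0, 225.0], [387.0, 225.0], [423.0, 225.0]] [154.17983063 185.34190434]
124.45
```

View pics/row.png

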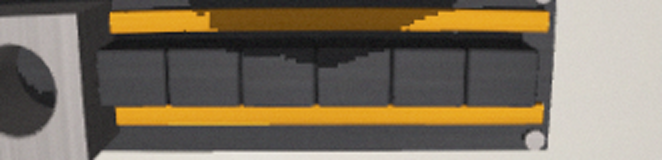

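View pics/t7.png

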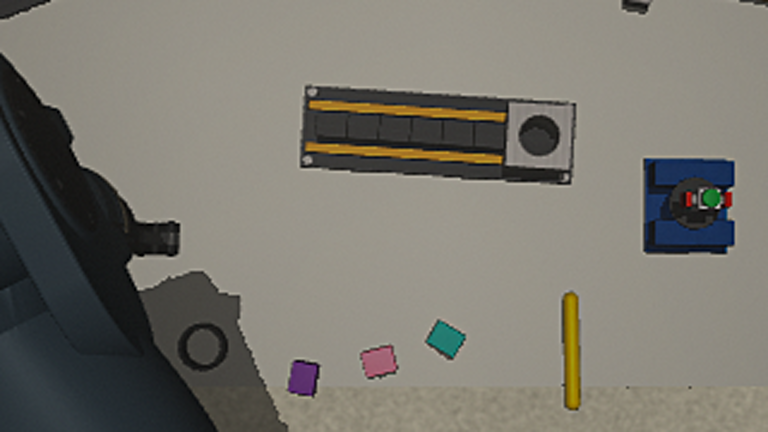

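The row shows six bars whose joints match the predicted positions within about 1 px. The gauge is in its stand, and the marker and offcut are untouched.

```bash
python3 -c "
from cell import *
print(job.hand_in())"
```

```text
the job is handed in; nothing more can be done
None
```

The job is handed in; the result was not reported. All six bars are butted in one row from the block, and the gauge stands in its stand, locked at the bore size with its jaw at about 5 mm.

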